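# Slide the offcut along the rack and push it into the third gap

### The arm

A 6-joint arm with a two-finger parallel gripper is mounted at the origin on a cart in front of the work surface, level with it; the furniture and walls round the work are solid. World frame = base frame: x ahead of the robot, y to its left, z up, the work surface at z = 0. Lengths are in m, angles in rad, forces in N, time in s.
With the tool pointing down it reaches from about 0.35 to 0.725 m from the base axis. Payload 4.3 kg.
Tool frame: the origin (TCP) lies at the centre of the arm's flange, where the gripper is bolted on; the fingertips stand 173 mm ahead of it and the grasp point (between the pads) lies 155 mm ahead of it; z points along the fingers, y is the line along which they close (so a half turn about z gives the same grasp; the last joint's range is limited). The gripper opens to 85 mm and grips with 20 to 120 N. Pads are 22 mm wide; open, the fingers measure 114 mm over their backs; the gripper's body (76 mm by 85 mm) begins 54 mm behind the grasp point. The pads swing forward as they close: fully open they stand 13 mm farther back than shut.
Start: joints at [-0.11, 0.377, 0.081, 1.274, 0, 1.46], TCP at [0.575, 0, 0.405] pointing down, gripper open.
Joint ranges: [-2.72, 2.72], [-0.84, 1.66], [-1.02, 1.22], [-1.77, 2.12], [-1.37, 1.28], [-3.14, 3.14]. Speed limits (rad/s): [2.57, 2.57, 3.14, 3.14, 3.14, 3.14].

### API

Orientations are given as a unit quaternion [w, x, y, z].
In Python, from station import ctrl, eyes gives the robot as it stands.
- The arm moves only by the tool move_arm, never from a script. Its argument "targets" is a list of rows, each a list of 3 entries, a list of its own where there are three numbers: the turn, a rotation vector about the tool's x, y, z in a scale on which 1.0 is 180 degrees, then the shift along the tool's x, y, z in parts of the range, where 1.0 means 0.4 m, then the finger opening in m, from 0 to 0.0854. In form: [[[wx, wy, wz], [tx, ty, tz], fingers], ...]. A call has 1 to 12 rows; each row is the pose to reach, as a shift and turn from the pose commanded when the call began, along the tool's axes at that moment; what a row does not reach only later rows make up. A row lasts 1/12 s, in which the tool goes at most 41.7 mm and 7.16 degrees, less where a joint would pass 70% of its speed; a pose out of reach is approached as far as the arm can. No shift or turn number may pass 1 either way. A call with a gripper value outside its range is refused whole. The fingers move at their own pace and stop on an object; "squeeze" is the grip in N (left out, the last holds). Time passes only in rows, so rows that repeat a pose let the fingers close. It gives the time, the measured TCP pose, the force, the opening and the grip force at its end, in the units of the state.
- ctrl.get_state(): the state, without advancing time (a new reading comes with each control period).
- eyes.snapshot(name): name is "scene" or "side" or "wrist"; returns (picture, depth): 400x640x3 uint8, red, green, blue; 400x640 float32, m along the optical axis (not along the pixel's ray), 0 where there is no reading.
- eyes.calibration(name): a dict with "vertical_fov" (degrees; the focal length in pixels is half the picture's height over the tangent of half this angle, whatever the lens; pixels are square), "cx", "cy" (the principal point, pixels), "cam_to_world" (4x4, takes a point from camera to world coordinates). Camera axes: x right, y up, looking along -z (the intrinsics and any distortion apply to the point x, -y, -z); pixel columns grow to the right and rows downward; lengths in m; the calibration is good to about 2 mm. The wrist camera is an equidistant fisheye: a pixel r from the principal point sees the ray r / f radians off the axis. A picture is of the moment at which its call begins: read the wrist's pose just before it. calibration takes no time and is no camera call; for the wrist camera it gives the pose at the moment of the call.
- ctrl.finish_job(): hands the job in; it is judged then, once.
The state is a dict: "clock": time; "joint_pos": joint angles; "qvel": joint speeds; "joint_efforts": joint torques, N m; "tool_pos": TCP position; "tool_rot": TCP orientation; "force": force on the tool from outside, world axes, zero at the start; "moment": the same for the moment, N m; "finger_gap": finger opening in m; "gripper_force": force on a finger pad.
Only numpy, scipy, OpenCV 4.12 (cv2) and the standard library are available. Lean on these libraries where they do the work, as an engineer would, in place of code of your own. Each camera call takes 0.05 s, during which the arm holds its last target. There are 200 camera calls.

### The job

Put the reddish-brown offcut away by touch: with a fingertip run along behind the rack's front rail, sliding the offcut ahead of it from the left end past the first and second gaps until it stands in front of the third gap from the left (a gap lies between two dividers; the open space left of the first divider is not one), then push it lengthwise into that gap, fully home against the back board. Only push it - do not pick it up, do not tip it over, and do not let it go into any other gap - and leave the pale offcut, the pencil, the sanding block and the burl block where they are.

Things in the scene. Friction and masses are not known exactly. Their poses are not given: they have to be found in the camera images.
- rack: Fixed dark wooden sorting rack, 182 mm deep (its x, away from robot), 440 mm long (its y, to the left), yaw within 0.2 rad. Origin: on the bench, mid length. Floor (top of its base board) at z = 12 mm. From front to back, in its x: front rail, open channel (-85 to -3 mm), gaps between dividers (-3 to 75 mm, open in front and above), 12 mm back board, 66 mm high.
- rail (a point): Middle of the top of the rack's low front rail, a pale wood bar along the rack's whole length: 10 mm thick (rack x = -95 to -85 mm), top 20 mm above the bench, 8 mm above the rack's floor. The channel behind it is open at the left end; left of divider_0 it holds only the offcut.
- offcut: Loose reddish-brown sawn block, 34 mm wide, 75 mm long, 34 mm high, 54 g. It starts in the channel, left of divider_0, its length across the channel (3 mm play at each end). Origin: centre of its underside; its y axis along its length (nearly the rack's x), z up. Slides with ordinary wood friction. Against the back board its origin is at rack x = 37 mm.
- divider_0: First from the left of six fixed upright plywood dividers, 9 mm thick (its y), 48 mm high above the rack's floor, from rack x = -3 (rounded edge) to 75 mm. Origin: in its middle plane, on the floor, at rack x = 0; axes as the rack's. Clear gaps between neighbours are 43 to 55 mm wide and differ.
- divider_1: Second from the left of six fixed upright plywood dividers, 9 mm thick (its y), 48 mm high above the rack's floor, from rack x = -3 (rounded edge) to 75 mm. Origin: in its middle plane, on the floor, at rack x = 0; axes as the rack's. Between divider_0 and divider_1 is the first gap from the left.
- divider_2: Third from the left of six fixed upright plywood dividers, 9 mm thick (its y), 48 mm high above the rack's floor, from rack x = -3 (rounded edge) to 75 mm. Origin: in its middle plane, on the floor, at rack x = 0; axes as the rack's. Between divider_1 and divider_2 is the second gap from the left.
- divider_3: Fourth from the left of six fixed upright plywood dividers, 9 mm thick (its y), 48 mm high above the rack's floor, from rack x = -3 (rounded edge) to 75 mm. Origin: in its middle plane, on the floor, at rack x = 0; axes as the rack's. Between divider_2 and divider_3 is the third gap from the left.
- divider_4: Fifth from the left of six fixed upright plywood dividers, 9 mm thick (its y), 48 mm high above the rack's floor, from rack x = -3 (rounded edge) to 75 mm. Origin: in its middle plane, on the floor, at rack x = 0; axes as the rack's. Between divider_3 and divider_4 is the fourth gap from the left.
- divider_5: Sixth from the left of six fixed upright plywood dividers, 9 mm thick (its y), 48 mm high above the rack's floor, from rack x = -3 (rounded edge) to 75 mm. Origin: in its middle plane, on the floor, at rack x = 0; axes as the rack's. Between divider_4 and divider_5 is the fifth gap from the left.
- pale_offcut: Bystander, loose: pale planed block 30 x 92 x 20 mm, already lying lengthwise in the fifth gap and sticking some 15 mm out into the channel. Origin: centre of its underside, its y along its length.
- pencil: Bystander, loose: orange pencil 8 x 162 x 8 mm on the bench in front of the rack. Origin: centre of its underside, its y along its length.
- sanding_block: Bystander, loose: cork sanding block 62 x 106 x 34 mm on the bench, front right. Origin: centre of its underside.
- burl: Bystander, loose: brown wood block 66 x 98 x 40 mm on the bench left of the rack. Origin: centre of its underside.

How it is judged:
On the way, in this order (a step that is already met when the one before it is completed fails the run):
1. a finger slides the offcut along the channel past the first gap (its middle beyond the second divider) (y of offcut in the frame of divider_1 below 0 m and y of offcut in the frame of divider_2 above -0.015 m and x of offcut in the frame of rack below -0.025 m and contact force between the fingers and offcut above 0.02 N), for 0.02 s.
2. the offcut stands in the channel in front of the third gap (y of offcut in the frame of divider_2 below -0.018 m and y of offcut in the frame of divider_3 above 0.018 m and x of offcut in the frame of rack below -0.025 m), for 0.1 s.
At the end, for the whole second after the job is handed in: the offcut lies at rest and flat on the rack's floor, lengthwise (within 0.27 rad) between divider_2 and divider_3, within 8 mm of lying against the back board (y of offcut in the frame of divider_2 below -0.018 m and y of offcut in the frame of divider_3 above 0.018 m and x of offcut in the frame of rack above 0.029 m and z of offcut in the frame of rack below 0.017 m and angle between offcut's own z axis and vertical below 0.1 rad and angle between the y axis of offcut and the x axis of rack, either way round below 0.27 rad and linear speed of offcut below 0.01 m/s); the robot touches nothing.
It fails at once if the offcut is lifted more than 12 mm off the rack's floor (z of offcut in the frame of rack above 0.024 m).
It fails at once if the offcut is tipped over (angle between offcut's own z axis and vertical above 0.4 rad).
It fails at once if the offcut goes more than 25 mm into a gap other than the third (x of offcut in the frame of rack above -0.015 m and not (y of offcut in the frame of divider_2 below -0.018 m and y of offcut in the frame of divider_3 above 0.018 m)).
It fails at once if a bystander (pale offcut, pencil, sanding block, burl block) is moved more than 20 mm (distance of any of pale_offcut, pencil, sanding_block, burl from where it was at the start of the episode above 0.02 m).
It also fails if it takes over 45 s, if anything falls off the work surface, if the arm or the gripper's body presses on something with over 40 N, if the wrist force passes 120 N, or if a joint passes its speed limit or range.

## Working session

There is one attempt and no reset: what is moved stays moved. The work goes in short steps, Python scripts to look and compute and a tool call to move; the robot and the scene stay as the last step left them, time stands still between calls to the robot, and variables do not carry over. Pictures are saved under pics/ and viewed, at most 10 in all, crops included, and the job is handed in when it is done.

Besides the shell and the picture viewer there is one more tool, called as name([rows], argument=value, ...), one row to a line, values as JSON. move_arm: Moves the arm, as the interface text tells. Its arguments: {"type":"object","properties":{"targets":{"type":"array","items":{"type":"array"}},"squeeze":{"type":"number"}},"required":["targets"]}

```bash
mkdir -p pics; ls; cat > h.py <<'E'
import numpy as np, cv2
from station import ctrl, eyes
def snap(n, f):
    c=eyes.calibration(n); p,d=eyes.snapshot(n); cv2.imwrite(f'pics/{f}.png',p[:,:,::-1]); np.savez(f'pics/{f}.npz',p=p,d=d,M=c['cam_to_world'],c=[c['cx'],c['cy'],200/np.tan(np.radians(c['vertical_fov']/2))]); return p,d,c
def cloud(f):
    z=np.load(f'pics/{f}.npz'); d=z['d']; cx,cy,F=z['c']; v,u=np.mgrid[:400,:640]
    P=np.stack([(u-cx)/F*d,-(v-cy)/F*d,-d,np.ones_like(d)],-1)@z['M'].T
    return P[...,:3],z['p'],d
E
python3 - <<'E'
from h import *
for n in('scene','side'):
    p,d,c=snap(n,n+'0'); print(n,c)
print(ctrl.get_state())
E
```

```text
pics
scene {'vertical_fov': 56.79544605809438, 'cx': 318.86745549422534, 'cy': 191.8449206549352, 'cam_to_world': array([[ 0.89309052,  0.30730461, -0.32856232,  0.12744927],
       [-0.4495021 ,  0.57973903, -0.67959585, -0.73911629],
       [-0.01836254,  0.75463007,  0.6558935 ,  0.81293721],
       [ 0.        ,  0.        ,  0.        ,  1.        ]])}
side {'vertical_fov': 46.853411159019146, 'cx': 319.8183347503424, 'cy': 192.7077222724479, 'cam_to_world': array([[ 0.83500507,  0.36673204, -0.41021232, -0.01363799],
       [-0.55014719,  0.54257047, -0.63478764, -0.76741824],
       [-0.01022788,  0.75572805,  0.6548057 ,  0.88509572],
       [ 0.        ,  0.        ,  0.        ,  1.        ]])}
{'clock': 0.1, 'joint_pos': array([-1.10315056e-01,  3.77998512e-01,  7.97829264e-02,  1.27439039e+00,
       -2.37289791e-06,  1.46045855e+00]), 'qvel': array([-5.97639264e-05, -2.92867339e-03,  3.03885484e-03,  1.29331338e-03,
       -1.13224276e-03, -7.56123537e-04]), 'joint_efforts': array([ 1.23975104e-03, -4.64693749e+01,  2.70581460e+01,  1.20317750e-02,
       -1.20622694e-04,  2.24793462e-05]), 'tool_pos': array([5.74738142e-01, 2.60791618e-05, 4.03858231e-01]), 'tool_rot': array([-7.05621764e-04,  7.07098458e-01,  7.07114526e-01, -5.66400124e-04]), 'force': array([-0.528882  ,  0.0490036 , -0.83082784]), 'moment': array([-0.02570276, -0.05664658, -0.04915356]), 'gripper_force': 0.0, 'finger_gap': 0.08514133459572944}
```

View pics/scene0.png

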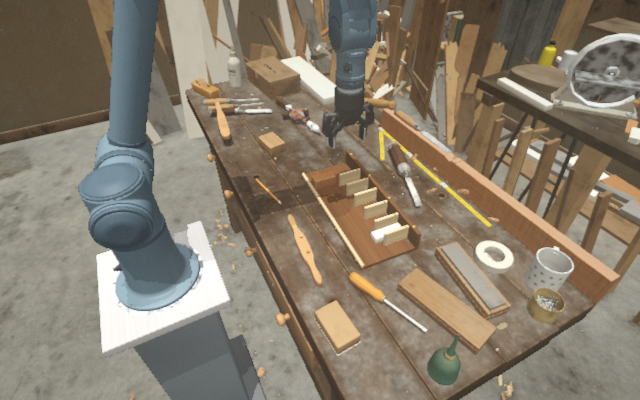

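View pics/side0.png

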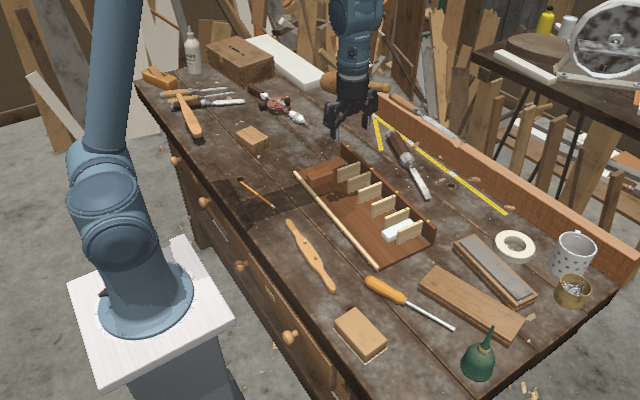

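The scene view shows the rack around (305–415, 155–265), with dividers at about (350,178) to (397,235). The reddish offcut looks to be near (325,175), with the pencil at (265,190), the burl at (270,142) and the sanding block at (338,325). Next I'll build a top-down map from the depth.

```bash
python3 - <<'E'
from h import *
# ortho maps at 1 px = 1 mm: x 0.3..0.8 , y -0.4..0.4
tiles=[]
for f in('scene0','side0'):
    P,p,d=cloud(f); m=(d>0)&(P[...,2]<0.12)&(P[...,2]>-0.02)
    X,C=P[m],p[m]; o=np.argsort(X[:,2]); X,C=X[o],C[o]
    im=np.zeros((250,400,3),np.uint8); H=np.zeros((250,400),np.uint8)
    r=((0.8-X[:,0])*500).astype(int); c=((0.4-X[:,1])*500).astype(int)
    k=(r>=0)&(r<250)&(c>=0)&(c<400); r,c,X,C=r[k],c[k],X[k],C[k]
    im[r,c]=C[:,::-1]; H[r,c]=np.clip((X[:,2]+.01)*3000,1,255)
    im=cv2.dilate(im,np.ones((3,3)));H=cv2.dilate(H,np.ones((3,3)))
    tiles.append(np.hstack([im,cv2.applyColorMap(H,cv2.COLORMAP_JET)]))
cv2.imwrite('pics/ortho.png',np.vstack(tiles))
E
```

```text
(no output)
```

View pics/ortho.png

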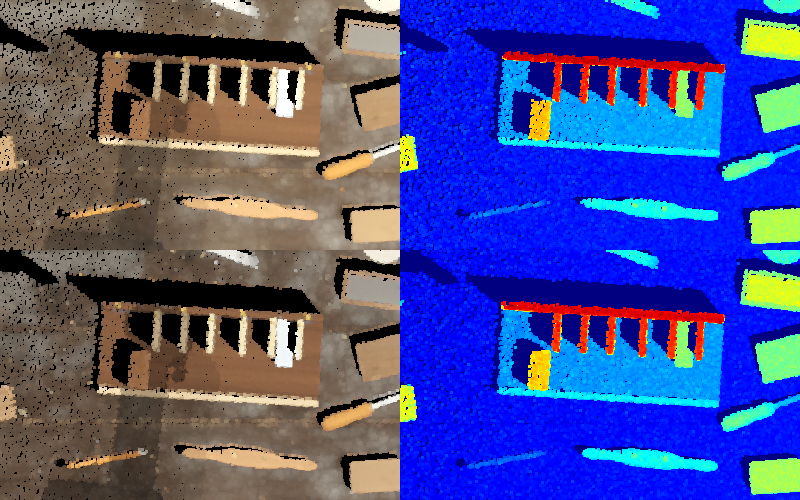

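The map shows rail, six dividers (cols 157–302), the pale offcut in the fifth gap, and the offcut at (140,119), which is about x 0.56, y 0.12. Now I'll fit these.

```bash
cat > fit.py <<'E'
from h import *
from scipy.optimize import minimize
def rackfit(f):
    P,p,d=cloud(f); X=P[(d>0)&(P[...,2]>-.02)&(P[...,2]<.11)]
    X=X[(X[:,0]>.45)&(X[:,0]<.75)&(X[:,1]>-.28)&(X[:,1]<.24)]
    b=X[(X[:,2]>.0625)&(X[:,2]<.075)&(X[:,0]>.63)]
    yaw=np.arctan(np.polyfit(b[:,1],b[:,0],1)[0])*-1
    c,s=np.cos(yaw),np.sin(yaw); ex=np.array([c,s]); ey=np.array([-s,c])
    return X,b,yaw,ex,ey
if __name__=='__main__':
  for f in('scene0','side0'):
    X,b,yaw,ex,ey=rackfit(f)
    q=lambda v:np.round(np.percentile(v,[2,50,98]),4)
    print(f,'yaw',yaw)
    A=np.c_[X[:,:2]@ex,X[:,:2]@ey,X[:,2]]
    B=A[(A[:,2]>.0625)&(X[:,0]>.63)]; print('back u',q(B[:,0]),'v',q(B[:,1]),'z',q(B[:,2]))
    u1=np.median(B[:,0]); # board mid at rack x=81
    xr=A[:,0]-u1+.081
    R=(A[:,2]>.016)&(A[:,2]<.026)&(xr<-.08)&(xr>-.11); print('rail x',q(xr[R]),'v',q(A[R,1]),'z',q(A[R,2]))
    vm=np.mean(np.percentile(A[R,1],[.5,99.5])); print('u0',u1-.081,'vmid',vm,np.percentile(B[:,1],[.5,99.5]).mean(),'origin',(u1-.081)*ex+vm*ey)
    v=A[:,1]-vm
    D=(A[:,2]>.054)&(A[:,2]<.066)&(xr>-.01)&(xr<.068)
    h,e=np.histogram(v[D],np.arange(-.24,.24,.002)); 
    lab=np.where(h>4)[0]; g=np.split(lab,np.where(np.diff(lab)>2)[0]+1)
    for k in g:
        s=D&(v>=e[k[0]])&(v<e[k[-1]+1])
        if s.sum()>20: print('div v',q(v[s]),'mean extent',np.percentile(v[s],[3,97]).mean().round(4),'z',q(A[s,2]),s.sum(), 'xmin',np.percentile(xr[s],1).round(4))
    O=(A[:,2]>.040)&(A[:,2]<.052)&(xr<-.0)&(v>.06)&(v<.2)&(xr>-.1)
    print('offcut x',q(xr[O]),'v',q(v[O]),'z',q(A[O,2]), 'rect(rack)',cv2.minAreaRect(np.c_[xr[O],v[O]].astype(np.float32)*1000))
E
python3 fit.py
```

```text
scene0 yaw -0.061184674769122184
back u [0.6451 0.6748 0.6829] v [-0.2003 -0.0331  0.2156] z [0.0627 0.0668 0.0701]
rail x [-0.093  -0.0889 -0.0827] v [-0.2022 -0.0322  0.219 ] z [0.0166 0.0207 0.024 ]
u0 0.5937772430768125 vmid 0.009111636703938317 0.012072112862511877 origin [ 0.59322331 -0.02721282]
div v [-0.1758 -0.173  -0.1665] mean extent -0.1712 z [0.0542 0.0605 0.0641] 88 xmin -0.0004
div v [-0.1216 -0.1183 -0.1109] mean extent -0.1164 z [0.0553 0.0605 0.0639] 84 xmin 0.0013
div v [-0.0628 -0.0583 -0.0529] mean extent -0.0578 z [0.055  0.0606 0.0638] 75 xmin 0.0006
div v [0.0011 0.005  0.0114] mean extent 0.0064 z [0.0541 0.0608 0.0641] 72 xmin -0.0007
div v [0.0563 0.0594 0.0655] mean extent 0.0608 z [0.0544 0.06   0.0637] 62 xmin -0.0006
div v [0.1102 0.1139 0.1196] mean extent 0.1149 z [0.0542 0.0603 0.0642] 61 xmin 0.0006
offcut x [-0.0793 -0.043  -0.0066] v [0.1272 0.1428 0.163 ] z [0.0408 0.047  0.0499] rect(rack) ((-40.44535827636719, 137.08383178710938), (52.6872444152832, 80.67176818847656), 89.44930267333984)
side0 yaw -0.058785551694673144
back u [0.6506 0.6751 0.
[... 286 characters left out ...]
extent -0.1632 z [0.0546 0.06   0.063 ] 95 xmin -0.001
div v [-0.1131 -0.1093 -0.1028] mean extent -0.1079 z [0.0547 0.059  0.0623] 88 xmin -0.0006
div v [-0.0536 -0.0501 -0.0441] mean extent -0.0488 z [0.0543 0.0594 0.0628] 79 xmin -0.0007
div v [0.0106 0.0141 0.021 ] mean extent 0.0158 z [0.0543 0.059  0.0632] 76 xmin 0.0002
div v [0.0645 0.0685 0.0736] mean extent 0.069 z [0.0542 0.0588 0.0633] 70 xmin 0.0003
div v [0.1189 0.1223 0.1294] mean extent 0.1241 z [0.0546 0.0589 0.0642] 69 xmin 0.0004
offcut x [-0.0795 -0.0436 -0.0052] v [0.1351 0.1512 0.172 ] z [0.0412 0.0456 0.0494] rect(rack) ((-40.8409309387207, 121.34842681884766), (104.54585266113281, 80.8686294555664), 89.49100494384766)
```

The manual's scale: shifts go in shares of 0.4 m and turns go in shares of 180 degrees. Converting my numbers, 0.167 m / 0.4 = 0.4175, 0.135 m / 0.4 = 0.3375, 3.44 degrees / 180 = 0.0191.

move_arm([
  [[0,0,0.0028],[0.0425,-0.0025,0.03],0],
  [[0,0,0.0056],[0.0875,-0.0075,0.0625],0],
  [[0,0,0.0083],[0.1325,-0.01,0.1],0],
  [[0,0,0.0111],[0.1775,-0.015,0.1375],0],
  [[0,0,0.0133],[0.2225,-0.02,0.175],0],
  [[0,0,0.0156],[0.2675,-0.0225,0.2125],0],
  [[0,0,0.0172],[0.3125,-0.0275,0.25],0],
  [[0,0,0.0191],[0.3575,-0.03,0.2875],0],
  [[0,0,0.0191],[0.395,-0.0325,0.32],0],
  [[0,0,0.0191],[0.4175,-0.035,0.3375],0],
  [[0,0,0.0191],[0.4175,-0.035,0.3375],0],
  [[0,0,0.0191],[0.4175,-0.035,0.3375],0],
])

```text
clock: 1.1
tool_pos: [0.5608, 0.167, 0.2695]
tool_rot: [-0.0, 0.728, 0.686, -0.001]
force: [0.5, -0.4, -0.2]
finger_gap: 0.0
gripper_force: 0.0
```

```bash
python3 - <<'E'
from h import *
snap('scene','scene1'); snap('side','side1')
yaw=-.06; ex=np.array([np.cos(yaw),np.sin(yaw)]); ey=np.array([-ex[1],ex[0]])
for f in('scene1','side1'):
    P,p,d=cloud(f); A=np.c_[P[d>0][:,:2]@ex-.594,P[d>0][:,:2]@ey,P[d>0][:,2]]
    s=(abs(A[:,0]+.044)<.06)&(abs(A[:,1]-.2)<.06)&(A[:,2]>.08)&(A[:,2]<.2)
    B=A[s]
    for z in np.arange(.08,.2,.01):
        k=B[(B[:,2]>=z)&(B[:,2]<z+.01)]
        if len(k)>5: print(f,z.round(3),len(k),k[:,:2].min(0).round(4),k[:,:2].max(0).round(4))
P,p,d=cloud('side1'); cv2.imwrite('pics/c1.png',cv2.resize(p[90:290,240:460,::-1],None,fx=2.7,fy=2.7))
E
```

```text
scene1 0.1 15 [-0.0571  0.1884] [-0.0354  0.2007]
scene1 0.11 25 [-0.0582  0.1855] [-0.0315  0.2068]
scene1 0.12 25 [-0.0592  0.1865] [-0.0328  0.207 ]
scene1 0.13 18 [-0.0587  0.1871] [-0.0314  0.2055]
scene1 0.14 44 [-0.0756  0.1864] [-0.0092  0.2104]
scene1 0.15 71 [-0.0808  0.1851] [-0.0025  0.2108]
scene1 0.16 63 [-0.0905  0.1796] [0.0035 0.2143]
scene1 0.17 67 [-0.0967  0.1811] [0.0096 0.2108]
scene1 0.18 90 [-0.1039  0.18  ] [0.0155 0.2037]
scene1 0.19 107 [-0.1037  0.1804] [0.0138 0.2124]
side1 0.1 22 [-0.0572  0.1892] [-0.0328  0.1988]
side1 0.11 27 [-0.0582  0.1882] [-0.0309  0.2051]
side1 0.12 28 [-0.0608  0.1886] [-0.0313  0.2064]
side1 0.13 22 [-0.0604  0.1873] [-0.0366  0.2043]
side1 0.14 68 [-0.0768  0.1857] [-0.0059  0.2117]
side1 0.15 79 [-0.0852  0.1862] [0.0003 0.2132]
side1 0.16 80 [-0.0923  0.1818] [0.0047 0.2166]
side1 0.17 84 [-0.1019  0.1809] [0.0122 0.2041]
side1 0.18 117 [-0.104   0.1817] [0.0154 0.2139]
side1 0.19 123 [-0.1032  0.1791] [0.0131 0.2116]
```

View pics/c1.png

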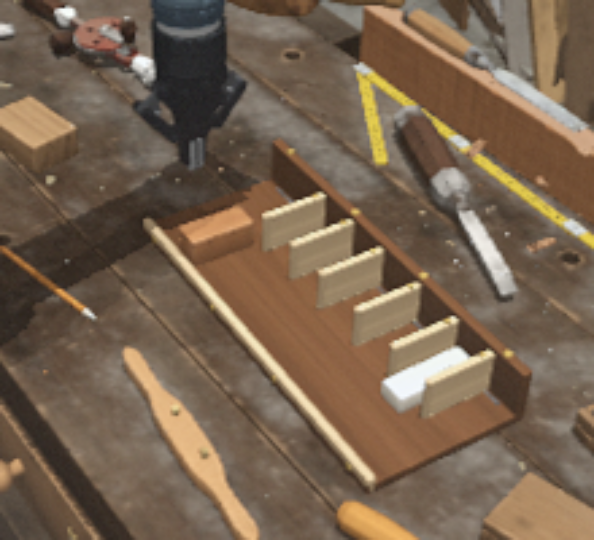

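The picture shows the closed fingers over the rack's left end, with the offcut at crop (215,235), still left of divider 0. I'll lower them behind it.

In the tool's units: 0.076 m / 0.4 = 0.19, 0.03 m / 0.4 = 0.075.

move_arm([
  [[0,0,0],[0,0,0.0375],0],
  [[0,0,0],[0,0,0.075],0],
  [[0,0,0],[0,0,0.1125],0],
  [[0,0,0],[0,0,0.145],0],
  [[0,0,0],[0,0,0.1675],0],
  [[0,0,0],[0,0,0.1825],0],
  [[0,0,0],[0,0,0.19],0],
  [[0,0,0],[0,0,0.19],0],
])

```text
clock: 1.87
tool_pos: [0.5612, 0.1667, 0.1937]
tool_rot: [0.0, 0.728, 0.685, -0.0]
force: [-0.3, -1.2, 0.3]
finger_gap: 0.0002
gripper_force: 0.0
```

In the tool's units: -0.05 m / 0.4 = -0.125, -0.046 m / 0.4 = -0.115.

move_arm([
  [[0,0,0],[-0.0125,0,0],0],
  [[0,0,0],[-0.025,0,0],0],
  [[0,0,0],[-0.035,0,0],0],
  [[0,0,0],[-0.045,0,0],0],
  [[0,0,0],[-0.055,0,0],0],
  [[0,0,0],[-0.065,0,0],0],
  [[0,0,0],[-0.075,0,0],0],
  [[0,0,0],[-0.085,0,0],0],
  [[0,0,0],[-0.095,0,0],0],
  [[0,0,0],[-0.105,0,0],0],
  [[0,0,0],[-0.115,0,0],0],
  [[0,0,0],[-0.125,0,0],0],
])

```text
clock: 2.87
tool_pos: [0.558, 0.1167, 0.1937]
tool_rot: [0.0, 0.728, 0.686, 0.0]
force: [0.7, 0.7, 0.7]
finger_gap: -0.0005
gripper_force: 0.2
```

```bash
cat > blk.py <<'E'
from h import *
import sys
yaw=-.06; ex=np.array([np.cos(yaw),np.sin(yaw)]); ey=np.array([-ex[1],ex[0]])
def blk(tag,v0):
  for n in('scene','side'):
    snap(n,n+tag); P,p,d=cloud(n+tag); A=np.c_[P[...,:2]@ex-.594,P[...,:2]@ey,P[...,2]]
    p=p.astype(float)
    red=(p[...,0]>1.45*p[...,2])&(p[...,0]>60)   # brown/red vs grey fingers and pale ply
    s=(d>0)&red&(A[...,2]>.041)&(A[...,2]<.052)&(A[...,0]<.074)&(A[...,0]>-.1)&(abs(A[...,1]-v0)<.045)
    B=A[s]
    if len(B)<10: print(n,'few',len(B)); continue
    r=cv2.minAreaRect((B[:,:2]*1000).astype(np.float32))
    print(n,len(B),'x,v lo/hi',np.percentile(B[:,:2],[3,97],0).round(4).tolist(),'z',np.median(B[:,2]).round(4),'rect',np.round(r[0],1),np.round(r[1],1),round(r[2],1))
blk(sys.argv[1],float(sys.argv[2]))
E
python3 blk.py 2 0.12
```

```text
Traceback (most recent call last):
  File "blk.py", line 14, in <module>
    blk(sys.argv[1],float(sys.argv[2]))
    ~~~^^^^^^^^^^^^^^^^^^^^^^^^^^^^^^^^
  File "blk.py", line 9, in blk
    s=(d>0)&red&(A[...,2]>.041)&(A[...,2]<.052)&(A[...,0]<.074)&(A[...,0]>-.1)&(abs(A[...,1]-v0)<.045)
      ~~~~~~~~~^^~~~~~~~~~~~~~~
ValueError: operands could not be broadcast together with shapes (400,640) (400,)
```

```bash
sed -i 's/np.c_\[P\[...,:2\]@ex-.594,P\[...,:2\]@ey,P\[...,2\]\]/np.stack([P[...,:2]@ex-.594,P[...,:2]@ey,P[...,2]],-1)/' blk.py; python3 blk.py 2 0.12
```

```text
scene 235 x,v lo/hi [[-0.0779, 0.1039], [0.0613, 0.1374]] z 0.0475 rect [ -4.1 126.1] [ 49.2 152.3] 89.2
side 284 x,v lo/hi [[-0.0784, 0.1044], [0.0609, 0.1381]] z 0.0462 rect [ -4.4 122.5] [151.7  39.3] 1.9
```

In the tool's units: -0.067 m / 0.4 = -0.1675, -0.063 m / 0.4 = -0.1575.

move_arm([
  [[0,0,0],[-0.01,0,0],0],
  [[0,0,0],[-0.025,0,0],0],
  [[0,0,0],[-0.04,0,0],0],
  [[0,0,0],[-0.055,0,0],0],
  [[0,0,0],[-0.07,0,0],0],
  [[0,0,0],[-0.085,0,0],0],
  [[0,0,0],[-0.1,0,0],0],
  [[0,0,0],[-0.115,0,0],0],
  [[0,0,0],[-0.13,0,0],0],
  [[0,0,0],[-0.145,0,0],0],
  [[0,0,0],[-0.1575,0,0],0],
  [[0,0,0],[-0.1675,0,0],0],
])

```text
clock: 4.02
tool_pos: [0.554, 0.0495, 0.1938]
tool_rot: [0.0, 0.728, 0.685, 0.0]
force: [0.1, -0.3, 0.7]
finger_gap: 0.0001
gripper_force: 0.1
```

```bash
sed -i 's/<.074)/<float(sys.argv[3]))/' blk.py; python3 blk.py 3 0.054 0.0; python3 -c "
from h import *
P,p,d=cloud('side3'); cv2.imwrite('pics/c3.png',cv2.resize(p[90:290,240:460,::-1],None,fx=2.7,fy=2.7))"
```

```text
scene 204 x,v lo/hi [[-0.0784, 0.0376], [-0.0084, 0.0719]] z 0.0472 rect [-41.8  61.8] [50.8 75.7] 87.8
side 248 x,v lo/hi [[-0.0793, 0.0379], [-0.0067, 0.0713]] z 0.0458 rect [-40.9  46.2] [54.4 81.5] 88.0
```

View pics/c3.png

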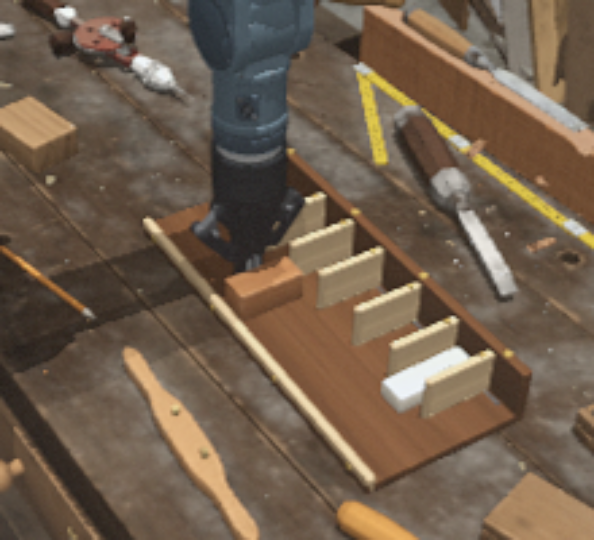

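The offcut is straight and level at crop (263,287), against the finger and in front of the second gap, with its centre at v ≈ 0.054. It needs another 71 mm.

In the tool's units: -0.047 m / 0.4 = -0.1175, -0.044 m / 0.4 = -0.11.

move_arm([
  [[0,0,0],[-0.01,0,0],0],
  [[0,0,0],[-0.02,0,0],0],
  [[0,0,0],[-0.03,0,0],0],
  [[0,0,0],[-0.04,0,0],0],
  [[0,0,0],[-0.05,0,0],0],
  [[0,0,0],[-0.06,0,0],0],
  [[0,0,0],[-0.07,0,0],0],
  [[0,0,0],[-0.08,0,0],0],
  [[0,0,0],[-0.09,0,0],0],
  [[0,0,0],[-0.1,0,0],0],
  [[0,0,0],[-0.11,0,0],0],
  [[0,0,0],[-0.1175,0,0],0],
])

```text
clock: 5.12
tool_pos: [0.5512, 0.0028, 0.1937]
tool_rot: [0.0, 0.728, 0.685, 0.0]
force: [0.4, 0.6, 0.5]
finger_gap: -0.0002
gripper_force: 0.3
```

In the tool's units: -0.024 m / 0.4 = -0.06, -0.023 m / 0.4 = -0.0575.

move_arm([
  [[0,0,0],[-0.0075,0,0],0],
  [[0,0,0],[-0.015,0,0],0],
  [[0,0,0],[-0.0225,0,0],0],
  [[0,0,0],[-0.03,0,0],0],
  [[0,0,0],[-0.0375,0,0],0],
  [[0,0,0],[-0.045,0,0],0],
  [[0,0,0],[-0.05,0,0],0],
  [[0,0,0],[-0.055,0,0],0],
  [[0,0,0],[-0.0575,0,0],0],
  [[0,0,0],[-0.06,0,0],0],
  [[0,0,0],[-0.06,0,0],0],
])

```text
clock: 6.03
tool_pos: [0.5497, -0.0208, 0.1937]
tool_rot: [0.0, 0.728, 0.686, -0.0]
force: [0.7, -0.5, 0.3]
finger_gap: -0.0001
gripper_force: 0.0
```

```bash
python3 blk.py 4 -0.017 0.0
```

```text
scene 230 x,v lo/hi [[-0.0787, -0.0335], [-0.0061, 0.0006]] z 0.0469 rect [-39.5 -15.6] [58.  80.9] 87.5
side 270 x,v lo/hi [[-0.0785, -0.0322], [-0.0066, 0.0013]] z 0.0458 rect [-40.  -16.2] [79.2 68.5] 0.3
```

In the tool's units: -0.072 m / 0.4 = -0.18, -0.06 m / 0.4 = -0.15.

move_arm([
  [[0,0,0],[0.0125,0,0],0],
  [[0,0,0],[0.0225,0,0],0],
  [[0,0,0],[0.0225,0,-0.03],0],
  [[0,0,0],[0.0225,0,-0.075],0],
  [[0,0,0],[0.0225,0,-0.125],0],
  [[0,0,0],[0.015,-0.03,-0.15],0],
  [[0,0,0],[-0.01,-0.075,-0.15],0],
  [[0,0,0],[-0.04,-0.125,-0.15],0],
  [[0,0,0],[-0.0625,-0.16,-0.15],0],
  [[0,0,0],[-0.07,-0.175,-0.15],0],
  [[0,0,0],[-0.07,-0.18,-0.1375],0],
  [[0,0,0],[-0.07,-0.18,-0.1125],0],
])

```text
clock: 7.13
tool_pos: [0.477, -0.0441, 0.2395]
tool_rot: [0.001, 0.728, 0.686, 0.001]
force: [-0.1, -0.6, 0.3]
finger_gap: -0.0001
gripper_force: 0.0
```

```bash
python3 blk.py 5 -0.017 0.0
```

```text
scene 236 x,v lo/hi [[-0.0787, -0.0336], [-0.0068, -0.0002]] z 0.047 rect [-40.4 -25.7] [80.  54.3] 0.3
side 276 x,v lo/hi [[-0.0786, -0.0329], [-0.0066, 0.0026]] z 0.046 rect [-40.8 -15.2] [68.3 81.3] 89.7
```

In the tool's units: 0.04 m / 0.4 = 0.1, 0.036 m / 0.4 = 0.09.

move_arm([
  [[0,0,0],[0,0,0.025],0],
  [[0,0,0],[0,0,0.05],0],
  [[0,0,0],[0,0,0.075],0],
  [[0,0,0],[0,0,0.09],0],
  [[0,0,0],[0,0.01,0.09],0],
  [[0,0,0],[0,0.025,0.09],0],
  [[0,0,0],[0,0.0375,0.09],0],
  [[0,0,0],[0,0.05,0.09],0],
  [[0,0,0],[0,0.0625,0.09],0],
  [[0,0,0],[0,0.075,0.09],0],
  [[0,0,0],[0,0.0875,0.09],0],
  [[0,0,0],[0,0.1,0.09],0],
])

```text
clock: 8.23
tool_pos: [0.5167, -0.0467, 0.2028]
tool_rot: [0.0, 0.728, 0.686, 0.0]
force: [-1.2, 0.6, 0.5]
finger_gap: 0.0001
gripper_force: 0.3
```

```bash
python3 blk.py 6 -0.017 0.03
```

```text
scene 268 x,v lo/hi [[-0.0601, -0.0521], [0.0246, 0.0126]] z 0.0471 rect [-30.  -19.6] [117.2  71.6] 2.0
side 296 x,v lo/hi [[-0.0575, -0.0522], [0.0244, 0.013]] z 0.0458 rect [-29.  -18.3] [ 71.6 120.2] 88.2
```

In the tool's units: 0.056 m / 0.4 = 0.14, 0.053 m / 0.4 = 0.1325.

move_arm([
  [[0,0,0],[0,0.01,0],0],
  [[0,0,0],[0,0.0225,0],0],
  [[0,0,0],[0,0.035,0],0],
  [[0,0,0],[0,0.0475,0],0],
  [[0,0,0],[0,0.06,0],0],
  [[0,0,0],[0,0.0725,0],0],
  [[0,0,0],[0,0.085,0],0],
  [[0,0,0],[0,0.0975,0],0],
  [[0,0,0],[0,0.11,0],0],
  [[0,0,0],[0,0.1225,0],0],
  [[0,0,0],[0,0.1325,0],0],
  [[0,0,0],[0,0.14,0],0],
])

```text
clock: 9.33
tool_pos: [0.5726, -0.0501, 0.2027]
tool_rot: [0.0, 0.728, 0.686, 0.0]
force: [-0.9, -1.1, 0.6]
finger_gap: -0.0
gripper_force: 0.2
```

In the tool's units: 0.004 m / 0.4 = 0.01, 0.003 m / 0.4 = 0.0075.

move_arm([
  [[0,0,0],[0,0.0025,0],0],
  [[0,0,0],[0,0.005,0],0],
  [[0,0,0],[0,0.0075,0],0],
  [[0,0,0],[0,0.01,0],0],
  [[0,0,0],[0,0.01,0],0],
])

```text
clock: 9.75
tool_pos: [0.5761, -0.0503, 0.2027]
tool_rot: [0.0, 0.728, 0.686, 0.0]
force: [-0.2, -0.5, -0.3]
finger_gap: 0.0003
gripper_force: 0.0
```

```bash
python3 blk.py 7 -0.017 0.074; python3 -c "
from h import *
P,p,d=cloud('side7'); cv2.imwrite('pics/c7.png',cv2.resize(p[90:290,240:460,::-1],None,fx=2.7,fy=2.7))"
```

```text
scene 243 x,v lo/hi [[-0.0012, -0.0533], [0.0706, 0.0117]] z 0.0474 rect [ 21.3 -20.7] [103.2  68. ] 0.1
side 283 x,v lo/hi [[0.0002, -0.052], [0.0706, 0.0115]] z 0.0465 rect [ 34.6 -19.1] [78.8 67.7] 1.0
```

View pics/c7.png

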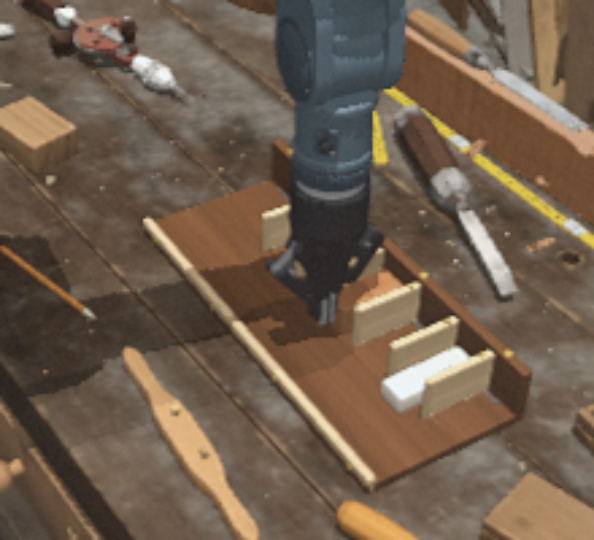

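The offcut is inside the third gap at crop (380,285), close to the back board. I'll press on gently until the force shows it is seated.

In the tool's units: 0.002 m / 0.4 = 0.005, 0.001 m / 0.4 = 0.0025.

move_arm([
  [[0,0,0],[0,0.0025,0],0],
  [[0,0,0],[0,0.0025,0],0],
  [[0,0,0],[0,0.005,0],0],
  [[0,0,0],[0,0.005,0],0],
])

```text
clock: 10.18
tool_pos: [0.5781, -0.0504, 0.2027]
tool_rot: [0.0, 0.728, 0.686, 0.0]
force: [-0.2, 0.1, -0.1]
finger_gap: 0.0003
gripper_force: 0.1
```

In the tool's units: 0.002 m / 0.4 = 0.005, 0.001 m / 0.4 = 0.0025.

move_arm([
  [[0,0,0],[0,0.0025,0],0],
  [[0,0,0],[0,0.0025,0],0],
  [[0,0,0],[0,0.005,0],0],
  [[0,0,0],[0,0.005,0],0],
])

```text
clock: 10.52
tool_pos: [0.5802, -0.0505, 0.2027]
tool_rot: [0.0, 0.728, 0.686, 0.0]
force: [-0.1, -0.3, 0.8]
finger_gap: 0.0
gripper_force: 0.1
```

In the tool's units: 0.0015 m / 0.4 = 0.0038, 0.001 m / 0.4 = 0.0025.

move_arm([
  [[0,0,0],[0,0.0025,0],0],
  [[0,0,0],[0,0.0025,0],0],
  [[0,0,0],[0,0.0038,0],0],
  [[0,0,0],[0,0.0038,0],0],
])

```text
clock: 10.85
tool_pos: [0.5813, -0.0506, 0.2027]
tool_rot: [-0.0, 0.728, 0.686, -0.0]
force: [-1.8, -0.8, 1.2]
finger_gap: -0.0004
gripper_force: 0.9
```

In the tool's units: 0.001 m / 0.4 = 0.0025, 0.0005 m / 0.4 = 0.0013.

move_arm([
  [[0,0,0],[0,0.0013,0],0],
  [[0,0,0],[0,0.0025,0],0],
  [[0,0,0],[0,0.0025,0],0],
])

```text
clock: 11.1
tool_pos: [0.5816, -0.0506, 0.2025]
tool_rot: [-0.001, 0.728, 0.686, -0.001]
force: [-5.4, 0.6, 3.3]
finger_gap: 0.0003
gripper_force: 2.6
```

The force rose to 5 N, so the offcut is seated. Now I'll back off and lift clear.

In the tool's units: -0.13 m / 0.4 = -0.325, -0.12 m / 0.4 = -0.3.

move_arm([
  [[0,0,0],[0,-0.0075,0],0],
  [[0,0,0],[0,-0.02,0],0],
  [[0,0,0],[0,-0.045,0],0],
  [[0,0,0],[0,-0.075,-0.005],0],
  [[0,0,0],[0,-0.1125,-0.03],0],
  [[0,0,0],[0,-0.15,-0.075],0],
  [[0,0,0],[0,-0.1875,-0.125],0],
  [[0,0,0],[0,-0.2125,-0.1875],0],
  [[0,0,0],[0,-0.225,-0.25],0],
  [[0,0,0],[0,-0.225,-0.3],0],
  [[0,0,0],[0,-0.225,-0.325],0],
  [[0,0,0],[0,-0.225,-0.325],0],
])

```text
clock: 12.1
tool_pos: [0.494, -0.0456, 0.3353]
tool_rot: [0.003, 0.728, 0.686, 0.002]
force: [1.0, 0.2, -0.1]
finger_gap: 0.0001
gripper_force: 0.0
```

```bash
python3 - <<'E'
import sys; sys.argv=['','8','-0.0165','0.074']
src=open('blk.py').read().replace('<.045','<.026'); exec(src)
P,p,d=cloud('side8'); cv2.imwrite('pics/c8.png',cv2.resize(p[90:290,240:460,::-1],None,fx=2.7,fy=2.7))
E
```

```text
scene 177 x,v lo/hi [[0.0029, -0.0309], [0.0716, 0.0003]] z 0.0475 rect [ 37.6 -12. ] [41.9 72.3] 89.5
side 215 x,v lo/hi [[0.0032, -0.0297], [0.0714, 0.0017]] z 0.046 rect [ 37.1 -10.8] [71.7 40. ] 0.9
```

View pics/c8.png

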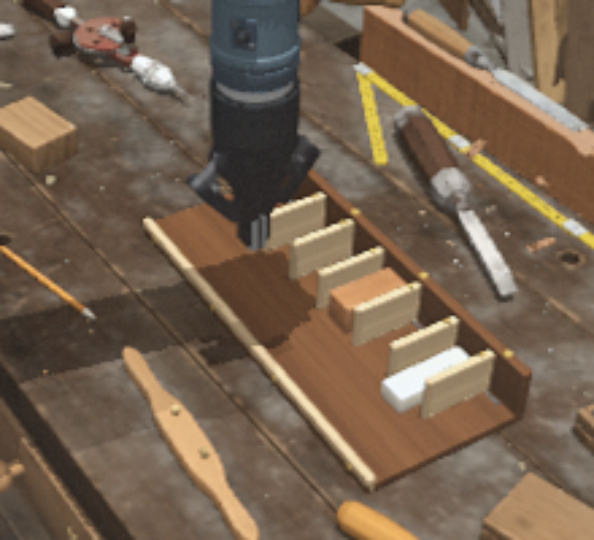

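The offcut stands in the third gap at crop (368,295). It is flat and straight against the back board, with its centre at rack x ≈ 0.037. The bystanders look untouched, so I'll hand in.

```bash
python3 -c "
from station import ctrl
print(ctrl.finish_job())"
```

```text
the job is handed in; nothing more can be done
None
```

The reddish-brown offcut now sits in the third gap, pushed home against the back board and confirmed by camera and contact force, and the job is handed in; no verdict came back.

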